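# Serve the crispbread with the spatula

## Task

Slide the spatula under the round crispbread on the warming plate, lift it off level, and set it down flat and roughly centred on the four pegs of the wooden cooling stand. The bread is hot: do not touch it with the gripper, tip it or drop it. Then draw the spatula out, lay it flat on the desk and let go, leaving the mug and the jar where they are.

Things in the scene. Friction and masses are not known exactly. Their poses are not given: they have to be found in the camera images.
- spatula: Loose spatula (0.15 kg), 240 mm long, flat on the desk. Origin: centre of its underside; x from handle to blade, z up. Black handle x -120 to -10 mm, 20 mm wide (y), 24 mm tall; flat steel neck x -10 to 40, 20 wide, 3 thick; flat steel blade x 40 to 120, 50 wide, 3 thick. All undersides are level (z = 0).
- spatula_grip (a point): point in the middle of the handle's cross-section, at spatula x -38 mm, z 12 mm: a good place to grip (20 mm across y), 118 mm behind the blade's centre
- spatula_blade (a point): centre of the blade's top face, at spatula x 80 mm, z 3 mm
- bread: Loose, stiff round crispbread, brown, 150 mm in diameter, 12 mm thick, about 0.15 kg, resting on the pegs of the warming plate. Origin: centre of its underside, z up.
- warmer: Fixed electric warming plate: square body, black with steel top, 150 x 150 x 30 mm high, four upright steel pegs 8 mm thick at x, y = +-38 mm, tops 60 mm above the desk. The gaps between pegs, 68 mm wide and 30 mm high, are open on all four sides (+-x, +-y): a blade passes under the bread from any. Origin: centre of its underside on the desk, z up. It may stand left or right.
- warmer_top (a point): centre of the warming plate at the level of its peg tops (60 mm above its origin)
- stand: Fixed wooden cooling stand on the other side: square board 150 x 150 x 20 mm high, four upright wooden pegs 8 mm thick at x, y = +-38 mm, tops 50 mm above the desk. The gaps between pegs, 68 mm wide and 30 mm high, are open on all four sides (+-x, +-y). Origin: centre of its underside on the desk, z up.
- stand_top (a point): centre of the cooling stand at the level of its peg tops (50 mm above its origin)
- mug: bystander: white mug, 80 mm across, 90 mm high; origin at the centre of its underside
- jar: bystander: amber glass jar with a white lid, 70 mm across, 90 mm high; origin at the centre of its underside
Not all that is in view belongs to the job. Of the things that look like the warmer, the middle-sized one is meant.

How it is judged:
On the way, in this order (a step that is already met when the one before it is completed fails the run):
1. the bread is carried on the spatula, lifted more than 25 mm clear of the warming plate's pegs (z of bread in the frame of warmer_top above 0.025 m and contact force between spatula and bread above 0.4 N), for 0.2 s.
2. the bread lies on the cooling stand's pegs and the spatula no longer touches it (horizontal distance between bread and stand_top below 0.02 m and z of bread in the frame of stand_top below 0.004 m and contact force between stand and bread above 0.4 N and contact force between spatula and bread below 0.05 N), for 0.2 s.
At the end, for the whole second after the job is handed in: The bread rests flat (within 0.06 rad) on the cooling stand's peg tops (within 4 mm in height), its centre within 20 mm of the stand's centre; the spatula lies flat (within 6 mm in height, 0.06 rad) on the desk, clear of the bread; both are at rest (horizontal distance between bread and stand_top below 0.02 m and z of bread in the frame of stand_top between -0.004 and 0.004 m and angle between each of bread, spatula's own z axis and vertical below 0.06 rad and linear speed of each of bread, spatula below 0.02 m/s and contact force between spatula and bread below 0.05 N and height (world z) of spatula below 0.006 m); the robot touches nothing.
It fails at once if the robot touches the bread (more than 0.5 N) (contact force between any of the fingers, the arm and bread above 0.5 N).
It fails at once if the bread is tipped more than 0.35 rad (angle between bread's own z axis and vertical above 0.35 rad).
It fails at once if the bread drops below the peg tops (under 40 mm above the desk) (height (world z) of bread below 0.04 m).
It fails at once if the mug or the jar is moved more than 30 mm (distance of any of mug, jar from where it was at the start of the episode above 0.03 m).
It also fails if it takes over 66 s, if anything falls off the work surface, if the arm or the gripper's body presses on something with over 40 N, if the wrist force passes 120 N, or if a joint passes its speed limit or range.

## Robot

A 6-joint arm with a two-finger parallel gripper is mounted at the origin on the work surface. World frame = base frame: x ahead of the robot, y to its left, z up, the work surface at z = 0. Lengths are in m, angles in rad, forces in N, time in s.
With the tool pointing down it reaches from about 0.425 to 0.95 m from the base axis. Payload 14.7 kg.
Tool frame: the origin (TCP) lies at the very end of the fingers, on their centre line; the grasp point (between the pads) lies 19 mm behind it; z points along the fingers, y is the line along which they close (so a half turn about z gives the same grasp; the last joint's range is limited). The gripper opens to 85 mm and grips with 20 to 120 N. Pads are 22 mm wide; open, the fingers measure 114 mm over their backs; the gripper's body (76 mm by 85 mm) begins 54 mm behind the grasp point. The pads swing forward as they close: fully open they stand 13 mm farther back than shut.
Start: joints at [1.224, 0.48, 1.596, -0, 1.065, -0.047], TCP at [0.192, 0.621, 0.231] pointing down, gripper open.
Joint ranges: [-2.75, 2.75], [-0.82, 2.05], [0.23, 2.67], [-1.56, 4.7], [0.09, 2.69], [-2.92, 2.92]. Speed limits (rad/s): [1.89, 1.89, 2.39, 3.01, 3.01, 3.01].

## Interface

Orientations are given as a unit quaternion [x, y, z, w].
In Python, from cell import status, imaging, job gives the robot as it stands.
- The arm moves only by the tool jog_arm, never from a script. Its argument "motion" is a list of rows, each an object of numbers: "tx", "ty", "tz": the shift along the tool's x, y, z in m; "wx", "wy", "wz": the turn, a rotation vector about the tool's x, y, z in degrees; "claw": the opening, from 0 (shut) to 1 (fully open). In form: [{"tx": .., "ty": .., "tz": .., "wx": .., "wy": .., "wz": .., "claw": ..}, ...]. A call has 1 to 20 rows; each row is the pose to reach, as a shift and turn from the pose commanded when the call began, along the tool's axes at that moment; what a row does not reach only later rows make up. A row lasts 1/12 s, in which the tool goes at most 41.7 mm and 7.16 degrees, less where a joint would pass 70% of its speed; a pose out of reach is approached as far as the arm can. A call with a gripper value outside its range is refused whole. The fingers move at their own pace and stop on an object; the grip force is fixed at half the most. Time passes only in rows, so rows that repeat a pose let the fingers close. It gives the time, the measured TCP pose, the force, the opening and the grip force at its end, in the units of the state.
- status.sense(): the state, without advancing time (a new reading comes with each control period).
- imaging.snapshot(name): name is "scene" or "top" or "wrist"; returns a dict with "color" (400x640x3 uint8, blue, green, red), "range_z" (400x640 float32, m along the optical axis (not along the pixel's ray), 0 where there is no reading), "intrinsics" (3x3 intrinsics, pixels), "T" (4x4, takes a point from camera to world coordinates); the wrist camera has in their place "mount" (4x4, takes a point from camera to tool coordinates, whose origin is the TCP and whose axes are the flange's). Camera axes: x right, y down, z forward; pixel columns grow to the right and rows downward; lengths in m; the calibration is good to about 2 mm. A picture is of the moment at which its call begins: read the wrist's pose just before it.
- job.finish_job(): hands the job in; it is judged then, once.
The state is a dict: "clock": time; "joint_pos": joint angles; "dq": joint speeds; "effort": joint torques, N m; "tool_pos": TCP position; "eef_rot": TCP orientation; "force": force on the tool from outside, world axes, zero at the start; "ft_torque": the same for the moment, N m; "opening": finger opening in m; "finger_force": force on a finger pad.
Only numpy, scipy, OpenCV 4.12 (cv2) and the standard library are available. Lean on these libraries where they do the work, as an engineer would, in place of code of your own. Each camera call takes 0.05 s, during which the arm holds its last target. There are 200 camera calls.

## Working session

There is one attempt and no reset: what is moved stays moved. The work goes in short steps, Python scripts to look and compute and a tool call to move; the robot and the scene stay as the last step left them, time stands still between calls to the robot, and variables do not carry over. Pictures are saved under pics/ and viewed, at most 10 in all, crops included, and the job is handed in when it is done.

Besides the shell and the picture viewer there is one more tool, called after "Request:" by a JSON object that holds its "name" and its "arguments", one argument or row to a line. jog_arm: Moves the arm, as the interface text tells. Its arguments: {"type":"object","properties":{"motion":{"type":"array","items":{"type":"object","properties":{"tx":{"type":"number"},"ty":{"type":"number"},"tz":{"type":"number"},"wx":{"type":"number"},"wy":{"type":"number"},"wz":{"type":"number"},"claw":{"type":"number"}}}}},"required":["motion"]}

```bash
mkdir -p pics; python3 - <<'E'
from cell import status, imaging
import cv2,numpy as np
print(status.sense())
for n in("scene","top"):
    s=imaging.snapshot(n); np.savez(n+"0.npz",**s); cv2.imwrite(f"pics/{n}0.png",s["color"]); print(n,s["intrinsics"].tolist(),np.round(s["T"],3).tolist())
E
```

```text
{'clock': 0.0, 'joint_pos': array([ 1.22439211e+00,  4.80833246e-01,  1.59689580e+00,  3.37081591e-06,
        1.06510495e+00, -4.66151860e-02]), 'dq': array([ 0.00016879, -0.00066341,  0.00096447,  0.0015537 ,  0.00015914,
        0.00172067]), 'effort': array([-3.17410493e-03, -9.50679088e+01, -4.30153370e+01, -2.78114903e-04,
        1.29971685e-02, -1.34147353e-05]), 'tool_pos': array([0.19179955, 0.6206086 , 0.23066331]), 'eef_rot': array([ 1.49334610e-01,  9.88786524e-01, -6.08437090e-04, -1.22629847e-04]), 'force': array([0.10760616, 0.13873189, 0.18355075]), 'ft_torque': array([ 0.01234158, -0.02521072, -0.00345832]), 'finger_force': 0.0, 'opening': 0.08525424366564223}
scene [[462.98713918023094, 0.0, 324.365448451124], [0.0, 462.98713918023094, 189.86458499587062], [0.0, 0.0, 1.0]] [[-0.322, 0.784, -0.53, 1.122], [0.947, 0.265, -0.183, 0.115], [-0.003, -0.561, -0.828, 0.983], [0.0, 0.0, 0.0, 1.0]]
top [[445.417237675752, 0.0, 322.4136624502517], [0.0, 445.417237675752, 196.96212878190312], [0.0, 0.0, 1.0]] [[-0.012, -0.988, 0.154, 0.401], [-0.999, 0.006, -0.038, -0.09], [0.036, -0.154, -0.987, 0.979], [0.0, 0.0, 0.0, 1.0]]
```

View pics/scene0.png

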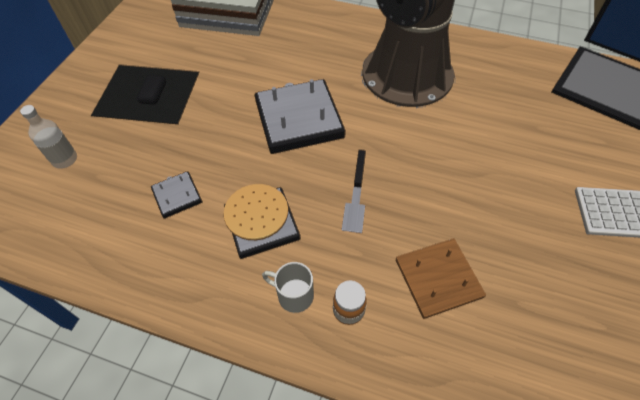

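View pics/top0.png

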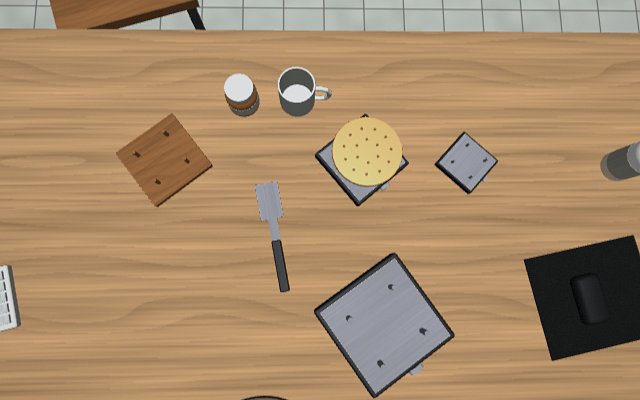

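Top view: three warmer-like things are at top-view px (466,162) small, (362,160) middle-sized with the bread, (384,325) large. The middle one carries the bread, which fits the description. Stand (164,160), spatula from blade (269,200) to handle (283,270), jar (241,93), mug (297,92). Next I measure from both views and make a crop.

```bash
cat > h.py <<'E'
import numpy as np,cv2
def cloud(s):
    d=s["range_z"];K=s["intrinsics"];v,u=np.mgrid[:d.shape[0],:d.shape[1]]
    P=np.stack([(u-K[0,2])*d/K[0,0],(v-K[1,2])*d/K[1,1],d],-1)
    P=P@s["T"][:3,:3].T+s["T"][:3,3]; P[d==0]=np.nan; return P
def proj(s,p):
    c=np.linalg.inv(s["T"])@np.r_[p,1];q=s["intrinsics"]@c[:3];return q[:2]/q[2]
def rect(P):  # min area rect in mm
    (c,sz,a)=cv2.minAreaRect((P[:,:2]*1000).astype(np.float32));return np.round(c,1),np.round(sz,1),round(a,1)
E
python3 - <<'E'
from h import *
S={n:dict(np.load(n+"0.npz")) for n in("top","scene")}
seeds={n:cloud(S["top"])[v,u] for n,(u,v) in dict(warm=(335,165),warmsmall=(466,150),warmbig=(384,325),bread=(380,150),stand=(164,160),jar=(238,85),mug=(297,95),blade=(269,205),handle=(281,265)).items()}
for k,v in seeds.items(): print(k,np.round(v,3))
win=dict(warm=(.12,.015,.038),warmsmall=(.08,.008,.05),warmbig=(.2,.015,.09),bread=(.12,.065,.085),stand=(.12,.012,.028),jar=(.06,.06,.12),mug=(.07,.06,.12),blade=(.18,.0015,.012),handle=(.15,.015,.04))
cen=dict(seeds); cen["warm"]=cen["bread"]
for n in S:
    P=cloud(S[n]).reshape(-1,3); P=P[~np.isnan(P[:,0])]
    C=S[n]["color"]
    for k,(r,lo,hi) in win.items():
        Q=P[(np.linalg.norm(P[:,:2]-cen[k][:2],axis=1)<r)&(P[:,2]>lo)&(P[:,2]<hi)]
        if len(Q)>10: print(n,k,len(Q),*rect(Q),"med",np.round(np.median(Q,0),4), "mean",np.round(Q[:,:2].mean(0),4))
    t=P[np.abs(P[:,1]-0.0)<.03];print(n,"desk z",np.median(t[np.abs(t[:,2])<.01][:,2]))
c=S["top"]["color"][80:220,100:500]; cv2.imwrite("pics/crop1.png",cv2.resize(c,None,fx=2,fy=2,interpolation=cv2.INTER_CUBIC))
E
```

```text
warm [ 0.61  -0.152  0.069]
warmsmall [ 0.654 -0.449  0.024]
warmbig [ 0.281 -0.249  0.041]
bread [ 0.642 -0.247  0.072]
stand [0.634 0.218 0.021]
jar [0.776 0.049 0.092]
mug [ 0.789 -0.072  0.005]
blade [ 0.536 -0.009  0.001]
handle [ 0.405 -0.037  0.024]
top warm 1054 [ 633.4 -217. ] [157.7 150.7] 39.4 med [ 0.582  -0.1911  0.0283] mean [ 0.5948 -0.1959]
top warmsmall 1988 [ 627.9 -453.5] [107.6 103.4] 46.9 med [ 0.6288 -0.4488  0.0207] mean [ 0.6297 -0.4492]
top warmbig 10947 [ 279.1 -254.4] [225.8 213.2] 34.8 med [ 0.2832 -0.2486  0.0429] mean [ 0.2834 -0.2487]
top bread 3827 [ 640.5 -220.2] [148.7 147.2] 89.5 med [ 0.6393 -0.2188  0.0725] mean [ 0.6396 -0.2188]
top stand 4571 [638.3 220. ] [151.5 150.3] 37.7 med [0.6362 0.2189 0.0203] mean [0.6366 0.219 ]
top jar 864 [771.  48.] [64.6 63.1] 73.0 med [0.7671 0.047  0.0895] mean [0.768  0.0469]
top mug 646 [773.8 -79.4] [99.2 79.5] 54.8 med [ 0.7783 -0.0757  0.0802] mean [ 0.7801 -0.0771]
top blade 6342 [533.3  -3.7] [357.9 346.9] 26.5 med [ 0.5286 -0.0085  0.0025] mean [ 0.5293 -0.0073]
top handle 816 [371.2 -78.5] [192.2 100.1] 
[... 341 characters left out ...]
 213.1] 34.8 med [ 0.3024 -0.2431  0.0422] mean [ 0.3006 -0.2435]
scene bread 2843 [ 641.3 -218.8] [148.9 147.5] 25.8 med [ 0.6449 -0.218   0.0722] mean [ 0.6443 -0.2183]
scene stand 4167 [638.4 219.9] [151.3 152.1] 37.5 med [0.6445 0.2202 0.0202] mean [0.6437 0.2202]
scene jar 903 [775.2  48.5] [64.  64.4] 16.3 med [0.7807 0.0494 0.0894] mean [0.7793 0.0494]
scene mug 654 [774.8 -79.6] [99.1 79.6] 55.1 med [ 0.779  -0.0764  0.0802] mean [ 0.7802 -0.0768]
scene blade 3782 [532.9  -2.6] [358.4 343.6] 23.5 med [ 0.5427 -0.0068  0.0025] mean [ 0.5432 -0.0047]
scene handle 570 [372.9 -77.1] [190.2  98.5] 57.1 med [ 0.356  -0.1094  0.0253] mean [ 0.3679 -0.0908]
scene desk z 0.0004130565396150421
```

View pics/crop1.png

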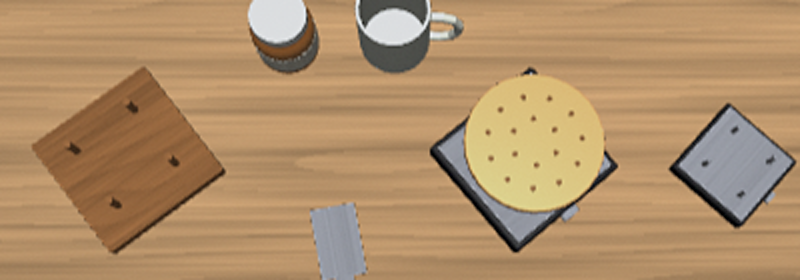

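The crop confirms it: the middle warmer, a 150 mm square by measurement (the others are about 105 and 213), carries the bread. The stand is 150 mm with its top at 20 mm, and the bread top is at 72 mm. Next I refine the spatula pose and the peg positions.

```bash
python3 - <<'E'
from h import *
for n in("top","scene"):
    s=dict(np.load(n+"0.npz"));P=cloud(s);C=s["color"].astype(int)
    d=np.linalg.norm(P[...,:2]-[.46,-.03],axis=-1)
    h=(d<.16)&(P[...,2]>.014)&(P[...,2]<.04)&(P[...,1]>-.09)
    n_,lab=cv2.connectedComponents(h.astype(np.uint8)); k=np.argmax(np.bincount(lab[lab>0])); H=P[lab==k]
    st=(d<.16)&(np.abs(C[...,0]-C[...,2])<25)&(C.sum(-1)>270)&(P[...,2]<.01)
    n_,lab=cv2.connectedComponents(st.astype(np.uint8)); k=np.argmax(np.bincount(lab[lab>0])); B=P[lab==k]
    print(n,"handle",len(H),rect(H),np.median(H[:,2]),"steel",len(B),rect(B),np.median(B[:,2]))
    hc=np.array(rect(H)[0]);A=np.vstack([H,B])[:,:2]
    bf=B[:,:2]; c=bf.mean(0); 
    # axis: from handle centroid to steel centroid
    v=c-H[:,:2].mean(0); a=np.arctan2(v[1],v[0]); t=A@[np.cos(a),np.sin(a)]
    L=cv2.fitLine(H[:,:2].astype(np.float32),cv2.DIST_L2,0,.01,.01).ravel()
    print("yaw",np.degrees(a),"handle line",np.degrees(np.arctan2(L[1],L[0])),"len",np.ptp(t)); 
    lat=np.median(B[:,:2]@[-np.sin(a),np.cos(a)]); lat2=np.median(H[:,:2]@[-np.sin(a),np.cos(a)])
    m=(t.max()+t.min())/2; print("lat steel/handle",lat,lat2,"origin",m*np.cos(a)-lat2*np.sin(a),m*np.sin(a)+lat2*np.cos(a))
    # pegs of stand/warmer
    for nm,c0 in(("stand",(.638,.22)),("warm",(.637,-.2135))):
        base=.02 if nm=="stand" else .03
        q=(np.abs(P[...,:2]-c0).max(-1)<.08)&(P[...,2]>base+.022)&(P[...,2]<base+.034)
        n_,lab,stt,cc=cv2.connectedComponentsWithStats(q.astype(np.uint8))
        if nm=="stand": print(nm,[np.round(P[lab==i].mean(0),4).tolist() for i in range(1,n_)])
E
```

```text
top handle 500 (array([404.8, -35.1]), array([109.6,  20.1]), 10.6) 0.024338496450647562 steel 994 (array([522.5, -12.9]), array([129. ,  49.6]), 10.5) 0.003466932168752823
yaw 10.865670749822645 handle line 10.5385685 len 0.23912420587394595
lat steel/handle -0.11101329574646814 -0.11123281090366552 origin 0.46850194659294064 -0.023335244361905733
stand [[0.6915, 0.2127, 0.049], [0.6449, 0.2725, 0.0491], [0.6315, 0.1666, 0.0486], [0.5849, 0.226, 0.0486]]
scene handle 276 (array([405.2, -35.2]), array([110.9,  19.8]), 10.4) 0.02395292054688003 steel 689 (array([522.1, -13.8]), array([132.9,  49. ]), 10.3) 0.003355214879056323
yaw 10.3740745387478 handle line 10.545197 len 0.24069666985706917
lat steel/handle -0.1075352923419064 -0.10752598647781758 origin 0.46906043170244294 -0.02344359395716765
stand [[0.5863, 0.2266, 0.0495], [0.6332, 0.1664, 0.0493], [0.6466, 0.2725, 0.0491], [0.6925, 0.2124, 0.0495]]
```

```bash
cat >> h.py <<'E'
from scipy.spatial.transform import Rotation as R
def go(pos,yaw,st=None,sp=None):
    """tool shift/turn to reach world TCP pos with tool x at yaw deg, z down"""
    from cell import status
    st=status.sense() if st is None else st
    R0=R.from_quat(st["eef_rot"]);y=np.radians(yaw)
    Rt=R.from_matrix(np.array([[np.cos(y),np.sin(y),0],[np.sin(y),-np.cos(y),0],[0,0,-1]]))
    return np.round(R0.inv().apply(np.array(pos)-st["tool_pos"]),4),np.round((R0.inv()*Rt).as_rotvec(degrees=True),2)
E
python3 - <<'E'
from h import *
print(go([.45,.25,.2],190.5)); print(go([.4354,-.0297,.06],190.5))
E
```

```text
(array([-0.3562, -0.2778,  0.031 ]), array([-6.000e-02, -2.000e-02, -2.768e+01]))
(array([-0.4248, -0.5492,  0.1713]), array([-6.000e-02, -2.000e-02, -2.768e+01]))
```

Request:
{"name": "jog_arm", "arguments": {
  "motion": [
    {"tx":-0.3562,"ty":-0.2778,"tz":0.031,"wz":-27.7,"claw":1},
    {"tx":-0.3562,"ty":-0.2778,"tz":0.031,"wz":-27.7},
    {"tx":-0.3562,"ty":-0.2778,"tz":0.031,"wz":-27.7},
    {"tx":-0.3562,"ty":-0.2778,"tz":0.031,"wz":-27.7},
    {"tx":-0.3562,"ty":-0.2778,"tz":0.031,"wz":-27.7},
    {"tx":-0.3562,"ty":-0.2778,"tz":0.031,"wz":-27.7},
    {"tx":-0.3562,"ty":-0.2778,"tz":0.031,"wz":-27.7},
    {"tx":-0.3562,"ty":-0.2778,"tz":0.031,"wz":-27.7},
    {"tx":-0.3562,"ty":-0.2778,"tz":0.031,"wz":-27.7},
    {"tx":-0.3562,"ty":-0.2778,"tz":0.031,"wz":-27.7},
    {"tx":-0.3562,"ty":-0.2778,"tz":0.031,"wz":-27.7},
    {"tx":-0.4248,"ty":-0.5492,"tz":0.1713,"wz":-27.7},
    {"tx":-0.4248,"ty":-0.5492,"tz":0.1713,"wz":-27.7},
    {"tx":-0.4248,"ty":-0.5492,"tz":0.1713,"wz":-27.7},
    {"tx":-0.4248,"ty":-0.5492,"tz":0.1713,"wz":-27.7},
    {"tx":-0.4248,"ty":-0.5492,"tz":0.1713,"wz":-27.7},
    {"tx":-0.4248,"ty":-0.5492,"tz":0.1713,"wz":-27.7},
    {"tx":-0.4248,"ty":-0.5492,"tz":0.1713,"wz":-27.7},
    {"tx":-0.4248,"ty":-0.5492,"tz":0.1713,"wz":-27.7},
    {"tx":-0.4248,"ty":-0.5492,"tz":0.1713,"wz":-27.7}
  ]
}}

```text
schema error: expected keys tx, ty, tz, wx, wy, wz, claw
```

```bash
python3 - <<'E'
from h import *
from cell import status,imaging
st=status.sense();print(st["clock"],st["tool_pos"],st["joint_pos"]);print(go([.4354,-.0297,.004],190.5))
s=imaging.snapshot("wrist");cv2.imwrite("pics/w1.png",s["color"]);d=s["range_z"];K=s["intrinsics"]
v,u=np.mgrid[:400,:640];P=np.stack([(u-K[0,2])*d/K[0,0],(v-K[1,2])*d/K[1,1],d],-1)
M=s["mount"];P=P@M[:3,:3].T+M[:3,3];P=R.from_quat(st["eef_rot"]).apply(P.reshape(-1,3))+st["tool_pos"]
Q=P[(d.ravel()>0)&(P[:,2]>.015)&(P[:,2]<.035)&(np.linalg.norm(P[:,:2]-[.42,-.03],axis=1)<.09)];print(len(Q),rect(Q),np.median(Q,0))
E
```

```text
0.1 [0.19179994 0.62066468 0.23073646] [ 1.22442283e+00  4.80768945e-01  1.59681147e+00 -5.33472272e-07
  1.06511508e+00 -4.65763479e-02]
(array([-0.4248, -0.5492,  0.2273]), array([-6.000e-02, -2.000e-02, -2.768e+01]))
11 (array([419.9, -22.9]), array([9.8, 3.3]), 18.2) [ 0.41985731 -0.02261748  0.01656767]
```

All keys are required.

Request:
{"name": "jog_arm", "arguments": {
  "motion": [
    {"tx":-0.3562,"ty":-0.2778,"tz":0.031,"wx":0,"wy":0,"wz":-27.7,"claw":1},
    {"tx":-0.3562,"ty":-0.2778,"tz":0.031,"wx":0,"wy":0,"wz":-27.7,"claw":1},
    {"tx":-0.3562,"ty":-0.2778,"tz":0.031,"wx":0,"wy":0,"wz":-27.7,"claw":1},
    {"tx":-0.3562,"ty":-0.2778,"tz":0.031,"wx":0,"wy":0,"wz":-27.7,"claw":1},
    {"tx":-0.3562,"ty":-0.2778,"tz":0.031,"wx":0,"wy":0,"wz":-27.7,"claw":1},
    {"tx":-0.3562,"ty":-0.2778,"tz":0.031,"wx":0,"wy":0,"wz":-27.7,"claw":1},
    {"tx":-0.3562,"ty":-0.2778,"tz":0.031,"wx":0,"wy":0,"wz":-27.7,"claw":1},
    {"tx":-0.3562,"ty":-0.2778,"tz":0.031,"wx":0,"wy":0,"wz":-27.7,"claw":1},
    {"tx":-0.3562,"ty":-0.2778,"tz":0.031,"wx":0,"wy":0,"wz":-27.7,"claw":1},
    {"tx":-0.3562,"ty":-0.2778,"tz":0.031,"wx":0,"wy":0,"wz":-27.7,"claw":1},
    {"tx":-0.3562,"ty":-0.2778,"tz":0.031,"wx":0,"wy":0,"wz":-27.7,"claw":1},
    {"tx":-0.4248,"ty":-0.5492,"tz":0.1713,"wx":0,"wy":0,"wz":-27.7,"claw":1},
    {"tx":-0.4248,"ty":-0.5492,"tz":0.1713,"wx":0,"wy":0,"wz":-27.7,"claw":1},
    {"tx":-0.4248,"ty":-0.5492,"tz":0.1713,"wx":0,"wy":0,"wz":-27.7,"claw":1},
    {"tx":-0.4248,"ty":-0.5492,"tz":0.1713,"wx":0,"wy":0,"wz":-27.7,"claw":1},
    {"tx":-0.4248,"ty":-0.5492,"tz":0.1713,"wx":0,"wy":0,"wz":-27.7,"claw":1},
    {"tx":-0.4248,"ty":-0.5492,"tz":0.1713,"wx":0,"wy":0,"wz":-27.7,"claw":1},
    {"tx":-0.4248,"ty":-0.5492,"tz":0.1713,"wx":0,"wy":0,"wz":-27.7,"claw":1},
    {"tx":-0.4248,"ty":-0.5492,"tz":0.1713,"wx":0,"wy":0,"wz":-27.7,"claw":1},
    {"tx":-0.4248,"ty":-0.5492,"tz":0.1713,"wx":0,"wy":0,"wz":-27.7,"claw":1}
  ]
}}

```text
clock: 1.82
tool_pos: [0.4343, -0.0323, 0.0581]
eef_rot: [-0.09, 0.996, 0.0, -0.001]
force: [-0.5, 0.4, -0.0]
opening: 0.0852
finger_force: 0.0
```

```bash
cat >> h.py <<'E'
def wcloud():
    from cell import status,imaging
    st=status.sense();s=imaging.snapshot("wrist");d=s["range_z"];K=s["intrinsics"]
    v,u=np.mgrid[:400,:640];P=np.stack([(u-K[0,2])*d/K[0,0],(v-K[1,2])*d/K[1,1],d],-1)
    M=s["mount"];P=P@M[:3,:3].T+M[:3,3];P=(R.from_quat(st["eef_rot"]).apply(P.reshape(-1,3))+st["tool_pos"]).reshape(400,640,3)
    P[d==0]=np.nan;return st,s,P
E
python3 - <<'E'
from h import *
st,s,P=wcloud();print(st["clock"],st["tool_pos"],st["joint_pos"]);print(go([.4354,-.0297,.004],190.5,st))
cv2.imwrite("pics/w1.png",s["color"]);P=P.reshape(-1,3)
Q=P[(P[:,2]>.016)&(P[:,2]<.035)&(np.linalg.norm(P[:,:2]-[.42,-.03],axis=1)<.09)];print(len(Q),rect(Q),np.median(Q,0))
E
```

```text
1.8167 [ 0.43432144 -0.03228601  0.05812692] [-1.43637891e-01  4.81908575e-01  2.22233007e+00 -5.22873664e-04
  4.40138222e-01 -1.89418679e+00]
(array([-0.0017,  0.0023,  0.0541]), array([ 0.04, -0.16, -0.17]))
4860 (array([405. , -36.2]), array([108.5,  20.1]), 10.5) [ 0.39727933 -0.03721303  0.02411235]
```

View pics/w1.png

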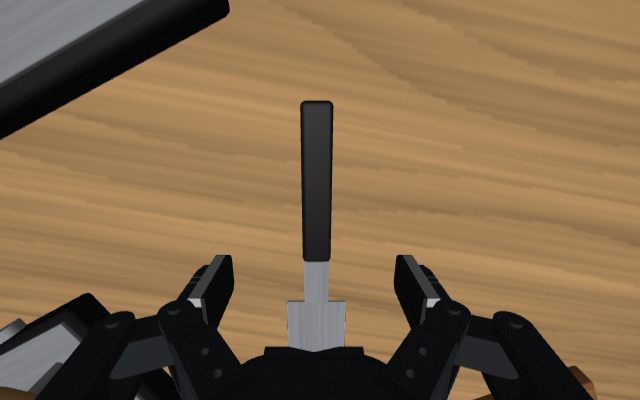

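Handle spans (316,100)-(316,260), centred between the pads (mid col 314), and the wrist measurement agrees within about 1 mm. Descend and close.

Request:
{"name": "jog_arm", "arguments": {
  "motion": [
    {"tx":-0.0017,"ty":0.001,"tz":0.02,"wx":0,"wy":0,"wz":0,"claw":1},
    {"tx":-0.0017,"ty":0.0015,"tz":0.04,"wx":0,"wy":0,"wz":0,"claw":1},
    {"tx":-0.0017,"ty":0.0015,"tz":0.05,"wx":0,"wy":0,"wz":0,"claw":1},
    {"tx":-0.0017,"ty":0.0015,"tz":0.055,"wx":0,"wy":0,"wz":0,"claw":1},
    {"tx":-0.0017,"ty":0.0015,"tz":0.055,"wx":0,"wy":0,"wz":0,"claw":1},
    {"tx":-0.0017,"ty":0.0015,"tz":0.055,"wx":0,"wy":0,"wz":0,"claw":0},
    {"tx":-0.0017,"ty":0.0015,"tz":0.055,"wx":0,"wy":0,"wz":0,"claw":0},
    {"tx":-0.0017,"ty":0.0015,"tz":0.055,"wx":0,"wy":0,"wz":0,"claw":0},
    {"tx":-0.0017,"ty":0.0015,"tz":0.055,"wx":0,"wy":0,"wz":0,"claw":0},
    {"tx":-0.0017,"ty":0.0015,"tz":0.055,"wx":0,"wy":0,"wz":0,"claw":0},
    {"tx":-0.0017,"ty":0.0015,"tz":0.055,"wx":0,"wy":0,"wz":0,"claw":0},
    {"tx":-0.0017,"ty":0.0015,"tz":0.055,"wx":0,"wy":0,"wz":0,"claw":0}
  ]
}}

```text
clock: 2.87
tool_pos: [0.4373, -0.0274, 0.0056]
eef_rot: [-0.091, 0.996, -0.0, 0.0]
force: [-1.0, 1.9, 15.3]
opening: 0.0188
finger_force: 58.5
```

Request:
{"name": "jog_arm", "arguments": {
  "motion": [
    {"tx":0,"ty":0,"tz":-0.004,"wx":0,"wy":0,"wz":0,"claw":0},
    {"tx":-0.005,"ty":0,"tz":-0.015,"wx":0,"wy":0,"wz":0,"claw":0},
    {"tx":-0.015,"ty":0,"tz":-0.03,"wx":0,"wy":0,"wz":0,"claw":0},
    {"tx":-0.025,"ty":0,"tz":-0.045,"wx":0,"wy":0,"wz":0,"claw":0},
    {"tx":-0.035,"ty":0,"tz":-0.06,"wx":0,"wy":0,"wz":0,"claw":0},
    {"tx":-0.04,"ty":0,"tz":-0.07,"wx":0,"wy":0,"wz":0,"claw":0},
    {"tx":-0.04,"ty":0,"tz":-0.07,"wx":0,"wy":0,"wz":0,"claw":0},
    {"tx":-0.04,"ty":0,"tz":-0.07,"wx":0,"wy":0,"wz":0,"claw":0},
    {"tx":-0.04,"ty":0,"tz":-0.07,"wx":0,"wy":0,"wz":0,"claw":0}
  ]
}}

```text
clock: 3.62
tool_pos: [0.4753, -0.02, 0.0744]
eef_rot: [-0.092, 0.996, 0.0, -0.001]
force: [0.2, 0.2, -1.6]
opening: 0.0185
finger_force: 59.4
```

```bash
python3 - <<'E'
from h import *
from cell import status
st=status.sense();print(st["clock"],st["tool_pos"],st["force"],st["opening"]);print(go([.4812,-.025,.076],129.4,st))
E
```

```text
3.6167 [ 0.47532364 -0.02003901  0.0744354 ] [ 0.24344121  0.15147299 -1.63679425] 0.01853272222516435
(array([-0.0049, -0.006 , -0.0016]), array([-2.000e-02, -7.000e-02,  6.112e+01]))
```

Request:
{"name": "jog_arm", "arguments": {
  "motion": [
    {"tx":-0.005,"ty":-0.006,"tz":-0.002,"wx":0,"wy":0,"wz":5,"claw":0},
    {"tx":-0.005,"ty":-0.006,"tz":-0.002,"wx":0,"wy":0,"wz":11,"claw":0},
    {"tx":-0.005,"ty":-0.006,"tz":-0.002,"wx":0,"wy":0,"wz":18,"claw":0},
    {"tx":-0.005,"ty":-0.006,"tz":-0.002,"wx":0,"wy":0,"wz":25,"claw":0},
    {"tx":-0.005,"ty":-0.006,"tz":-0.002,"wx":0,"wy":0,"wz":32,"claw":0},
    {"tx":-0.005,"ty":-0.006,"tz":-0.002,"wx":0,"wy":0,"wz":39,"claw":0},
    {"tx":-0.005,"ty":-0.006,"tz":-0.002,"wx":0,"wy":0,"wz":46,"claw":0},
    {"tx":-0.005,"ty":-0.006,"tz":-0.002,"wx":0,"wy":0,"wz":52,"claw":0},
    {"tx":-0.005,"ty":-0.006,"tz":-0.002,"wx":0,"wy":0,"wz":57,"claw":0},
    {"tx":-0.005,"ty":-0.006,"tz":-0.002,"wx":0,"wy":0,"wz":60,"claw":0},
    {"tx":-0.005,"ty":-0.006,"tz":-0.002,"wx":0,"wy":0,"wz":61.1,"claw":0},
    {"tx":-0.005,"ty":-0.006,"tz":-0.002,"wx":0,"wy":0,"wz":61.1,"claw":0},
    {"tx":-0.005,"ty":-0.006,"tz":-0.002,"wx":0,"wy":0,"wz":61.1,"claw":0},
    {"tx":-0.005,"ty":-0.006,"tz":-0.002,"wx":0,"wy":0,"wz":61.1,"claw":0}
  ]
}}

```text
clock: 4.78
tool_pos: [0.482, -0.0251, 0.0767]
eef_rot: [0.427, 0.904, -0.0, -0.0]
force: [0.7, -0.7, -1.7]
opening: 0.0188
finger_force: 59.4
```

```bash
cat > spat.py <<'E'
from h import *
from cell import status,imaging
def look(tag):
    st=status.sense();t=st["tool_pos"];o=[]
    x=R.from_quat(st["eef_rot"]).apply([-1,0,0]);yaw=np.arctan2(x[1],x[0]);d=np.array([np.cos(yaw),np.sin(yaw)]);n=np.array([-d[1],d[0]])
    print(st["clock"],np.round(t,4),"spatula yaw",round(np.degrees(yaw),2),"force",np.round(st["force"],1))
    for c in("top","scene"):
        s=imaging.snapshot(c);P=cloud(s);C=s["color"].astype(int);cv2.imwrite(f"pics/{tag}_{c}.png",s["color"])
        A=(P[...,:2]-t[:2])@d;L=(P[...,:2]-t[:2])@n
        m=(A>.075)&(A<.17)&(np.abs(L)<.045)&(abs(P[...,2]-t[2])<.025)&(np.abs(C[...,0]-C[...,2])<25)
        Q=P[m]; 
        if len(Q)<30: print(c,"few");continue
        a,l=A[m],L[m];G=np.c_[a-.11,l,np.ones(len(a))];k=np.linalg.lstsq(G,Q[:,2]-t[2],rcond=None)[0]
        print(c,len(Q),"blade a",a.min(),a.max(),"lat",l.min(),l.max(),"top z rel tcp",k[2],"pitch,roll rad",k[:2], "lat slope",np.polyfit(a,l,1)[0])
    return st
E
python3 - <<'E'
from spat import *
st=look("pre");print(go([.4812,-.025,.0485],129.4,st))
E
```

```text
4.7833 [ 0.482  -0.0251  0.0767] spatula yaw -50.49 force [ 0.7 -0.7 -1.7]
top 450 blade a 0.08564085310182737 0.1499520340659517 lat -0.025384207374409367 0.02352395148221684 top z rel tcp -0.002466265237792811 pitch,roll rad [-0.0042386   0.00367792] lat slope 0.38390711012590323
scene 556 blade a 0.07509293131977231 0.15057497838289177 lat -0.025749148350145887 0.024950405768016454 top z rel tcp -0.0026608972686139685 pitch,roll rad [-0.00111591  0.0039387 ] lat slope -0.008153313002829864
(array([ 0.0005, -0.0006,  0.0282]), array([-0.02, -0.02,  0.11]))
```

Blade level, tip 150 mm ahead of the TCP, laterally true. Lower to gap height and slide in.

Request:
{"name": "jog_arm", "arguments": {
  "motion": [
    {"tx":0,"ty":0,"tz":0.01,"wx":0,"wy":0,"wz":0,"claw":0},
    {"tx":0,"ty":0,"tz":0.022,"wx":0,"wy":0,"wz":0,"claw":0},
    {"tx":0,"ty":-0.0005,"tz":0.0267,"wx":0,"wy":0,"wz":0,"claw":0},
    {"tx":-0.005,"ty":-0.0005,"tz":0.0267,"wx":0,"wy":0,"wz":0,"claw":0},
    {"tx":-0.015,"ty":-0.0005,"tz":0.0267,"wx":0,"wy":0,"wz":0,"claw":0},
    {"tx":-0.026,"ty":-0.0005,"tz":0.0267,"wx":0,"wy":0,"wz":0,"claw":0},
    {"tx":-0.037,"ty":-0.0005,"tz":0.0267,"wx":0,"wy":0,"wz":0,"claw":0},
    {"tx":-0.048,"ty":-0.0005,"tz":0.0267,"wx":0,"wy":0,"wz":0,"claw":0},
    {"tx":-0.059,"ty":-0.0005,"tz":0.0267,"wx":0,"wy":0,"wz":0,"claw":0},
    {"tx":-0.07,"ty":-0.0005,"tz":0.0267,"wx":0,"wy":0,"wz":0,"claw":0},
    {"tx":-0.081,"ty":-0.0005,"tz":0.0267,"wx":0,"wy":0,"wz":0,"claw":0},
    {"tx":-0.092,"ty":-0.0005,"tz":0.0267,"wx":0,"wy":0,"wz":0,"claw":0},
    {"tx":-0.103,"ty":-0.0005,"tz":0.0267,"wx":0,"wy":0,"wz":0,"claw":0},
    {"tx":-0.114,"ty":-0.0005,"tz":0.0267,"wx":0,"wy":0,"wz":0,"claw":0},
    {"tx":-0.124,"ty":-0.0005,"tz":0.0267,"wx":0,"wy":0,"wz":0,"claw":0},
    {"tx":-0.132,"ty":-0.0005,"tz":0.0267,"wx":0,"wy":0,"wz":0,"claw":0},
    {"tx":-0.138,"ty":-0.0005,"tz":0.0267,"wx":0,"wy":0,"wz":0,"claw":0},
    {"tx":-0.141,"ty":-0.0005,"tz":0.0267,"wx":0,"wy":0,"wz":0,"claw":0},
    {"tx":-0.141,"ty":-0.0005,"tz":0.0267,"wx":0,"wy":0,"wz":0,"claw":0},
    {"tx":-0.141,"ty":-0.0005,"tz":0.0267,"wx":0,"wy":0,"wz":0,"claw":0}
  ]
}}

```text
clock: 6.55
tool_pos: [0.5712, -0.1341, 0.0502]
eef_rot: [0.427, 0.904, -0.0, -0.0]
force: [-0.2, 0.4, -2.1]
opening: 0.0185
finger_force: 59.4
```

```bash
cat >> h.py <<'E'
def bread(c):
    from cell import imaging
    s=imaging.snapshot(c);P=cloud(s);H=cv2.cvtColor(s["color"],cv2.COLOR_BGR2HSV)
    n,lab=cv2.connectedComponents(((P[...,2]>.055)&(P[...,2]<.25)&(s["color"][...,2]>180)&(H[...,1]>90)).astype(np.uint8))
    Q=P[lab==np.argmax(np.r_[0,np.bincount(lab.ravel())[1:]])]
    z=np.median(Q[:,2]);Q=Q[abs(Q[:,2]-z)<.006]
    k=np.linalg.lstsq(np.c_[Q[:,:2]-Q[:,:2].mean(0),np.ones(len(Q))],Q[:,2],rcond=None)[0]
    c_,r=cv2.minEnclosingCircle((Q[:,:2]*1000).astype(np.float32))
    print(c,"bread mean",np.round(Q.mean(0),4),"circle",np.round(c_,1),round(r,1),"tilt",np.round(k[:2],3));return s
E
python3 - <<'E'
from h import *
from cell import status
st=status.sense();print(st["clock"],st["tool_pos"],st["force"],go([.5708,-.1344,.05],129.5,st))
for c in("top","scene"): s=bread(c);cv2.imwrite(f"pics/ins_{c}.png",s["color"])
a=s["color"][140:290,180:430];cv2.imwrite("pics/ins_crop.png",cv2.resize(a,None,fx=3,fy=3))
E
```

```text
6.55 [ 0.57119201 -0.13409344  0.05020286] [-0.17330095  0.39658288 -2.0923483 ] (array([ 0.    , -0.0005,  0.0002]), array([-0.01, -0.02, -0.08]))
top bread mean [ 0.6524 -0.785   0.0813] circle [ 652.4 -785. ] 4.1 tilt [-0.182  0.423]
scene bread mean [ 0.6431 -0.2198  0.0721] circle [ 639.7 -219.9] 75.4 tilt [-0.001  0.001]
```

View pics/ins_crop.png

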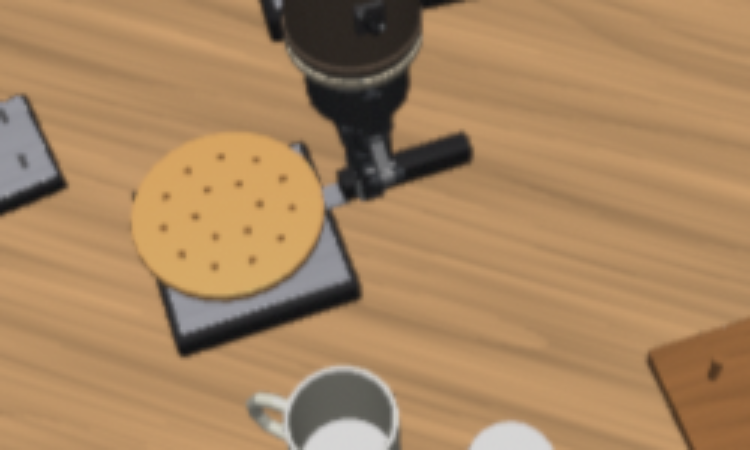

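Bread undisturbed at (228,215) in the crop, neck entering at (335,195), gripper clear of the bread. Lift.

Request:
{"name": "jog_arm", "arguments": {
  "motion": [
    {"tx":0,"ty":0,"tz":-0.003,"wx":0,"wy":0,"wz":0,"claw":0},
    {"tx":0,"ty":0,"tz":-0.007,"wx":0,"wy":0,"wz":0,"claw":0},
    {"tx":0,"ty":0,"tz":-0.009,"wx":0,"wy":0,"wz":0,"claw":0},
    {"tx":0,"ty":0,"tz":-0.0105,"wx":0,"wy":0,"wz":0,"claw":0},
    {"tx":0,"ty":0,"tz":-0.012,"wx":0,"wy":0,"wz":0,"claw":0},
    {"tx":0,"ty":0,"tz":-0.0135,"wx":0,"wy":0,"wz":0,"claw":0},
    {"tx":0,"ty":0,"tz":-0.015,"wx":0,"wy":0,"wz":0,"claw":0},
    {"tx":0,"ty":0,"tz":-0.017,"wx":0,"wy":0,"wz":0,"claw":0},
    {"tx":0,"ty":0,"tz":-0.02,"wx":0,"wy":0,"wz":0,"claw":0},
    {"tx":0,"ty":0,"tz":-0.024,"wx":0,"wy":0,"wz":0,"claw":0},
    {"tx":0,"ty":0,"tz":-0.029,"wx":0,"wy":0,"wz":0,"claw":0},
    {"tx":0,"ty":0,"tz":-0.035,"wx":0,"wy":0,"wz":0,"claw":0},
    {"tx":0,"ty":0,"tz":-0.041,"wx":0,"wy":0,"wz":0,"claw":0},
    {"tx":0,"ty":0,"tz":-0.047,"wx":0,"wy":0,"wz":0,"claw":0},
    {"tx":0,"ty":0,"tz":-0.053,"wx":0,"wy":0,"wz":0,"claw":0},
    {"tx":0,"ty":0,"tz":-0.057,"wx":0,"wy":0,"wz":0,"claw":0},
    {"tx":0,"ty":0,"tz":-0.06,"wx":0,"wy":0,"wz":0,"claw":0},
    {"tx":0,"ty":0,"tz":-0.062,"wx":0,"wy":0,"wz":0,"claw":0},
    {"tx":0,"ty":0,"tz":-0.062,"wx":0,"wy":0,"wz":0,"claw":0},
    {"tx":0,"ty":0,"tz":-0.062,"wx":0,"wy":0,"wz":0,"claw":0}
  ]
}}

```text
clock: 8.32
tool_pos: [0.5714, -0.1343, 0.1122]
eef_rot: [0.427, 0.904, -0.0, -0.0]
force: [-0.8, -0.1, -3.0]
opening: 0.0186
finger_force: 59.3
```

```bash
python3 - <<'E'
from h import *
from cell import status
st=status.sense();print(st["clock"],st["tool_pos"],st["force"],st["ft_torque"])
s=bread("scene")
E
```

```text
8.3167 [ 0.57142665 -0.13426624  0.11221645] [-0.80996429 -0.11877612 -2.98489758] [ 0.09375106  0.18918246 -0.05313962]
scene bread mean [ 0.6428 -0.2197  0.1211] circle [ 639.5 -219.9] 75.6 tilt [-0.005  0.005]
```

```bash
python3 - <<'E'
from h import *
print(go([.5719,.3074,.1122],127.8))
E
```

```text
(array([ 0.3408,  0.2809, -0.    ]), array([-0.01, -0.01,  1.62]))
```

Request:
{"name": "jog_arm", "arguments": {
  "motion": [
    {"tx":0.0015,"ty":0.0013,"tz":0,"wx":0,"wy":0,"wz":0,"claw":0},
    {"tx":0.0046,"ty":0.0038,"tz":0,"wx":0,"wy":0,"wz":0,"claw":0},
    {"tx":0.0093,"ty":0.0076,"tz":0,"wx":0,"wy":0,"wz":0,"claw":0},
    {"tx":0.0154,"ty":0.0127,"tz":0,"wx":0,"wy":0,"wz":0,"claw":0},
    {"tx":0.0231,"ty":0.0191,"tz":0,"wx":0,"wy":0,"wz":0,"claw":0},
    {"tx":0.0324,"ty":0.0267,"tz":0,"wx":0,"wy":0,"wz":0,"claw":0},
    {"tx":0.0424,"ty":0.035,"tz":0,"wx":0,"wy":0,"wz":0,"claw":0},
    {"tx":0.0532,"ty":0.0439,"tz":0,"wx":0,"wy":0,"wz":0,"claw":0},
    {"tx":0.064,"ty":0.0528,"tz":0,"wx":0,"wy":0,"wz":0,"claw":0},
    {"tx":0.0748,"ty":0.0617,"tz":0,"wx":0,"wy":0,"wz":0,"claw":0},
    {"tx":0.0856,"ty":0.0706,"tz":0,"wx":0,"wy":0,"wz":0,"claw":0},
    {"tx":0.0964,"ty":0.0795,"tz":0,"wx":0,"wy":0,"wz":0,"claw":0},
    {"tx":0.1073,"ty":0.0884,"tz":0,"wx":0,"wy":0,"wz":0,"claw":0},
    {"tx":0.1181,"ty":0.0973,"tz":0,"wx":0,"wy":0,"wz":0,"claw":0},
    {"tx":0.1289,"ty":0.1062,"tz":0,"wx":0,"wy":0,"wz":0,"claw":0},
    {"tx":0.1397,"ty":0.1151,"tz":0,"wx":0,"wy":0,"wz":0,"claw":0},
    {"tx":0.1505,"ty":0.124,"tz":0,"wx":0,"wy":0,"wz":0,"claw":0},
    {"tx":0.1613,"ty":0.1329,"tz":0,"wx":0,"wy":0,"wz":0,"claw":0},
    {"tx":0.1721,"ty":0.1418,"tz":0,"wx":0,"wy":0,"wz":0,"claw":0},
    {"tx":0.1829,"ty":0.1507,"tz":0,"wx":0,"wy":0,"wz":0,"claw":0}
  ]
}}

```text
clock: 10.03
tool_pos: [0.5717, 0.1041, 0.1123]
eef_rot: [0.427, 0.904, 0.0, 0.0]
force: [0.1, 0.5, -2.0]
opening: 0.0185
finger_force: 59.3
```

Request:
{"name": "jog_arm", "arguments": {
  "motion": [
    {"tx":0.0108,"ty":0.0089,"tz":0,"wx":0,"wy":0,"wz":0.1,"claw":0},
    {"tx":0.0216,"ty":0.0178,"tz":0,"wx":0,"wy":0,"wz":0.2,"claw":0},
    {"tx":0.0324,"ty":0.0267,"tz":0,"wx":0,"wy":0,"wz":0.3,"claw":0},
    {"tx":0.0432,"ty":0.0356,"tz":0,"wx":0,"wy":0,"wz":0.4,"claw":0},
    {"tx":0.054,"ty":0.0445,"tz":0,"wx":0,"wy":0,"wz":0.5,"claw":0},
    {"tx":0.0648,"ty":0.0534,"tz":0,"wx":0,"wy":0,"wz":0.6,"claw":0},
    {"tx":0.0756,"ty":0.0623,"tz":0,"wx":0,"wy":0,"wz":0.7,"claw":0},
    {"tx":0.0864,"ty":0.0712,"tz":0,"wx":0,"wy":0,"wz":0.8,"claw":0},
    {"tx":0.0967,"ty":0.0797,"tz":0,"wx":0,"wy":0,"wz":0.9,"claw":0},
    {"tx":0.1063,"ty":0.0876,"tz":0,"wx":0,"wy":0,"wz":1.0,"claw":0},
    {"tx":0.1153,"ty":0.095,"tz":0,"wx":0,"wy":0,"wz":1.1,"claw":0},
    {"tx":0.1236,"ty":0.1019,"tz":0,"wx":0,"wy":0,"wz":1.2,"claw":0},
    {"tx":0.1312,"ty":0.1082,"tz":0,"wx":0,"wy":0,"wz":1.3,"claw":0},
    {"tx":0.1381,"ty":0.1139,"tz":0,"wx":0,"wy":0,"wz":1.4,"claw":0},
    {"tx":0.1442,"ty":0.1189,"tz":0,"wx":0,"wy":0,"wz":1.5,"claw":0},
    {"tx":0.1495,"ty":0.1233,"tz":0,"wx":0,"wy":0,"wz":1.6,"claw":0},
    {"tx":0.1537,"ty":0.1267,"tz":0,"wx":0,"wy":0,"wz":1.6,"claw":0},
    {"tx":0.1565,"ty":0.129,"tz":0,"wx":0,"wy":0,"wz":1.6,"claw":0},
    {"tx":0.1579,"ty":0.1302,"tz":0,"wx":0,"wy":0,"wz":1.6,"claw":0},
    {"tx":0.1579,"ty":0.1302,"tz":0,"wx":0,"wy":0,"wz":1.6,"claw":0}
  ]
}}

```text
clock: 11.7
tool_pos: [0.5721, 0.3076, 0.1123]
eef_rot: [0.44, 0.898, 0.0, 0.0]
force: [-0.1, -0.0, -2.2]
opening: 0.019
finger_force: 59.3
```

```bash
python3 - <<'E'
from h import *
from cell import status
st=status.sense();print(st["clock"],st["tool_pos"],go([.5719,.3074,.1122],127.8,st))
s=bread("scene");s=bread("top")
E
```

```text
11.7 [0.57206078 0.30756276 0.11229695] (array([-0.    , -0.0002,  0.0001]), array([0.  , 0.  , 0.03]))
scene bread mean [0.6411 0.22   0.1211] circle [636.8 218.6] 75.8 tilt [-0.002  0.005]
top bread mean [0.6375 0.22   0.1214] circle [638.  220.4] 74.8 tilt [-0.004  0.003]
```

Request:
{"name": "jog_arm", "arguments": {
  "motion": [
    {"tx":0,"ty":0,"tz":0.002,"wx":0,"wy":0,"wz":0,"claw":0},
    {"tx":0,"ty":0,"tz":0.006,"wx":0,"wy":0,"wz":0,"claw":0},
    {"tx":0,"ty":0,"tz":0.012,"wx":0,"wy":0,"wz":0,"claw":0},
    {"tx":0,"ty":0,"tz":0.019,"wx":0,"wy":0,"wz":0,"claw":0},
    {"tx":0,"ty":0,"tz":0.026,"wx":0,"wy":0,"wz":0,"claw":0},
    {"tx":0,"ty":0,"tz":0.033,"wx":0,"wy":0,"wz":0,"claw":0},
    {"tx":0,"ty":0,"tz":0.039,"wx":0,"wy":0,"wz":0,"claw":0},
    {"tx":0,"ty":0,"tz":0.044,"wx":0,"wy":0,"wz":0,"claw":0},
    {"tx":0,"ty":0,"tz":0.048,"wx":0,"wy":0,"wz":0,"claw":0},
    {"tx":0,"ty":0,"tz":0.051,"wx":0,"wy":0,"wz":0,"claw":0},
    {"tx":0,"ty":0,"tz":0.0535,"wx":0,"wy":0,"wz":0,"claw":0},
    {"tx":0,"ty":0,"tz":0.0555,"wx":0,"wy":0,"wz":0,"claw":0},
    {"tx":0,"ty":0,"tz":0.0575,"wx":0,"wy":0,"wz":0,"claw":0},
    {"tx":0,"ty":0,"tz":0.059,"wx":0,"wy":0,"wz":0,"claw":0},
    {"tx":0,"ty":0,"tz":0.0605,"wx":0,"wy":0,"wz":0,"claw":0},
    {"tx":0,"ty":0,"tz":0.0625,"wx":0,"wy":0,"wz":0,"claw":0},
    {"tx":0,"ty":0,"tz":0.065,"wx":0,"wy":0,"wz":0,"claw":0},
    {"tx":0,"ty":0,"tz":0.068,"wx":0,"wy":0,"wz":0,"claw":0},
    {"tx":0,"ty":0,"tz":0.07,"wx":0,"wy":0,"wz":0,"claw":0},
    {"tx":0,"ty":0,"tz":0.07,"wx":0,"wy":0,"wz":0,"claw":0}
  ]
}}

```text
clock: 13.47
tool_pos: [0.5718, 0.3072, 0.0418]
eef_rot: [0.44, 0.898, -0.0, -0.0]
force: [-0.3, -0.6, -1.0]
opening: 0.0188
finger_force: 59.4
```

```bash
python3 - <<'E'
from h import *
from cell import status
st=status.sense();print(st["clock"],st["tool_pos"],st["force"])
s=bread("scene");s=bread("top")
E
```

```text
13.4667 [0.57179597 0.30721957 0.04176451] [-0.25774836 -0.58759674 -0.97279702]
scene bread mean [0.6409 0.2201 0.0622] circle [638.  219.3] 74.8 tilt [-0.001 -0.002]
top bread mean [0.6377 0.2201 0.0624] circle [638.4 220.8] 74.7 tilt [ 0.001 -0.001]
```

Request:
{"name": "jog_arm", "arguments": {
  "motion": [
    {"tx":0.003,"ty":0,"tz":0,"wx":0,"wy":0,"wz":0,"claw":0},
    {"tx":0.01,"ty":0,"tz":0,"wx":0,"wy":0,"wz":0,"claw":0},
    {"tx":0.02,"ty":0,"tz":0,"wx":0,"wy":0,"wz":0,"claw":0},
    {"tx":0.03,"ty":0,"tz":0,"wx":0,"wy":0,"wz":0,"claw":0},
    {"tx":0.04,"ty":0,"tz":0,"wx":0,"wy":0,"wz":0,"claw":0},
    {"tx":0.05,"ty":0,"tz":0,"wx":0,"wy":0,"wz":0,"claw":0},
    {"tx":0.06,"ty":0,"tz":0,"wx":0,"wy":0,"wz":0,"claw":0},
    {"tx":0.07,"ty":0,"tz":0,"wx":0,"wy":0,"wz":0,"claw":0},
    {"tx":0.08,"ty":0,"tz":0,"wx":0,"wy":0,"wz":0,"claw":0},
    {"tx":0.09,"ty":0,"tz":0,"wx":0,"wy":0,"wz":0,"claw":0},
    {"tx":0.1,"ty":0,"tz":0,"wx":0,"wy":0,"wz":0,"claw":0},
    {"tx":0.11,"ty":0,"tz":0,"wx":0,"wy":0,"wz":0,"claw":0},
    {"tx":0.12,"ty":0,"tz":0,"wx":0,"wy":0,"wz":0,"claw":0},
    {"tx":0.13,"ty":0,"tz":0,"wx":0,"wy":0,"wz":0,"claw":0},
    {"tx":0.14,"ty":0,"tz":0,"wx":0,"wy":0,"wz":0,"claw":0},
    {"tx":0.15,"ty":0,"tz":0,"wx":0,"wy":0,"wz":0,"claw":0},
    {"tx":0.158,"ty":0,"tz":0,"wx":0,"wy":0,"wz":0,"claw":0},
    {"tx":0.16,"ty":0,"tz":0,"wx":0,"wy":0,"wz":0,"claw":0},
    {"tx":0.16,"ty":0,"tz":0,"wx":0,"wy":0,"wz":0,"claw":0},
    {"tx":0.16,"ty":0,"tz":0,"wx":0,"wy":0,"wz":0,"claw":0}
  ]
}}

```text
clock: 15.23
tool_pos: [0.474, 0.4337, 0.0423]
eef_rot: [0.44, 0.898, -0.0, 0.0]
force: [-0.0, 0.3, -2.9]
opening: 0.0189
finger_force: 59.4
```

```bash
python3 - <<'E'
from spat import *
st=look("out")
s=bread("scene")
E
```

```text
15.2333 [0.474  0.4337 0.0423] spatula yaw -52.16 force [-0.   0.3 -2.9]
top 854 blade a 0.07515286401937456 0.15050867124832404 lat -0.026530211664313637 0.023720152982388054 top z rel tcp -0.0024409244345558194 pitch,roll rad [-0.0042222  -0.00405526] lat slope -0.005673264383827618
scene 673 blade a 0.07505093065987087 0.1526869680139894 lat -0.026638081616207766 0.024310869210749046 top z rel tcp -0.002647298097154925 pitch,roll rad [0.00352153 0.00925132] lat slope 0.004110139708914491
scene bread mean [0.6412 0.22   0.0622] circle [638.4 218.7] 74.4 tilt [ 0.001 -0.   ]
```

View pics/out_scene.png

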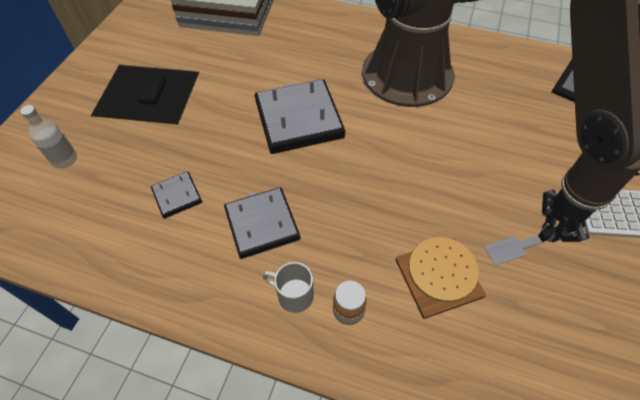

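The bread lies on the stand (444,268) and the blade is out at (505,250). The keyboard (610,210) is near the handle, so I check the landing strip on the initial clouds.

```bash
python3 - <<'E'
from h import *
d=np.array([.6135,-.79]);n=np.array([.79,.6135]);t=np.array([.474,.4337])
for c in("top","scene"):
    s=dict(np.load(c+"0.npz"));P=cloud(s);C=s["color"].astype(int);m=(abs(P[...,0]-.4)<.25)&(P[...,1]>.35)&(P[...,2]>.006)&(P[...,2]<.06)&(np.linalg.norm(P[...,:2]-[.638,.22],axis=-1)>.13)
    Q=P[m]; print(c,len(Q))
    if len(Q): print(Q.min(0),Q.max(0)); a=(Q[:,:2]-t)@d;l=(Q[:,:2]-t)@n;print("axial",a.min(),a.max(),"lat",l.min(),l.max());k=(a>-.13);print(k.sum(),np.abs(l[k]).min() if k.any() else "")
E
```

```text
top 1017
[0.16021841 0.35684104 0.00603736] [0.58650934 0.54707112 0.02835781]
axial -0.20049403068791846 0.07636545633793149 lat -0.2866756941448782 0.08318150386394539
138 7.303731417744308e-05
scene 2759
[0.15610812 0.39704491 0.00601273] [0.56868984 0.65081621 0.03090661]
axial -0.3143695784226697 0.011546741587686165 lat -0.2629183130146897 0.14226735514237276
108 5.3835698581417135e-05
```

Keyboard overlaps the landing strip, so I'll lay the spatula down at a clear spot in the middle: TCP (0.45, 0.20), about 60 mm off the board.

```bash
python3 - <<'E'
from h import *
print(go([.474,.4337,.14],127.8),go([.45,.20,.14],127.8),go([.45,.20,.02],127.8))
d=np.array([.6135,-.79]);n=np.array([.79,.6135]);t=np.array([.45,.20])
for c in("top","scene"):
    P=cloud(dict(np.load(c+"0.npz"))).reshape(-1,3);q=P[:,:2]-t
    m=(q@d>-.12)&(q@d<.18)&(abs(q@n)<.09);print(c,m.sum(),np.nanmax(P[m,2]),np.percentile(P[m,2],99.5))
E
```

```text
(array([ 0.0004, -0.    , -0.0977]), array([-0.  ,  0.  , -0.01])) (array([-0.1695, -0.1622, -0.0977]), array([-0.  ,  0.  , -0.01])) (array([-0.1695, -0.1622,  0.0223]), array([-0.  ,  0.  , -0.01]))
top 11772 0.025469416606388018 0.02026477615447171
scene 7316 0.023561818960604608 0.019757040778446387
```

Request:
{"name": "jog_arm", "arguments": {
  "motion": [
    {"tx":0,"ty":0,"tz":-0.015,"wx":0,"wy":0,"wz":0,"claw":0},
    {"tx":0,"ty":0,"tz":-0.04,"wx":0,"wy":0,"wz":0,"claw":0},
    {"tx":0,"ty":0,"tz":-0.07,"wx":0,"wy":0,"wz":0,"claw":0},
    {"tx":0,"ty":0,"tz":-0.09,"wx":0,"wy":0,"wz":0,"claw":0},
    {"tx":-0.005,"ty":-0.005,"tz":-0.098,"wx":0,"wy":0,"wz":0,"claw":0},
    {"tx":-0.02,"ty":-0.019,"tz":-0.098,"wx":0,"wy":0,"wz":0,"claw":0},
    {"tx":-0.04,"ty":-0.038,"tz":-0.098,"wx":0,"wy":0,"wz":0,"claw":0},
    {"tx":-0.06,"ty":-0.057,"tz":-0.098,"wx":0,"wy":0,"wz":0,"claw":0},
    {"tx":-0.08,"ty":-0.077,"tz":-0.098,"wx":0,"wy":0,"wz":0,"claw":0},
    {"tx":-0.1,"ty":-0.096,"tz":-0.098,"wx":0,"wy":0,"wz":0,"claw":0},
    {"tx":-0.12,"ty":-0.115,"tz":-0.098,"wx":0,"wy":0,"wz":0,"claw":0},
    {"tx":-0.14,"ty":-0.134,"tz":-0.098,"wx":0,"wy":0,"wz":0,"claw":0},
    {"tx":-0.155,"ty":-0.148,"tz":-0.098,"wx":0,"wy":0,"wz":0,"claw":0},
    {"tx":-0.165,"ty":-0.158,"tz":-0.098,"wx":0,"wy":0,"wz":0,"claw":0},
    {"tx":-0.1695,"ty":-0.1622,"tz":-0.098,"wx":0,"wy":0,"wz":0,"claw":0},
    {"tx":-0.1695,"ty":-0.1622,"tz":-0.08,"wx":0,"wy":0,"wz":0,"claw":0},
    {"tx":-0.1695,"ty":-0.1622,"tz":-0.055,"wx":0,"wy":0,"wz":0,"claw":0},
    {"tx":-0.1695,"ty":-0.1622,"tz":-0.025,"wx":0,"wy":0,"wz":0,"claw":0},
    {"tx":-0.1695,"ty":-0.1622,"tz":0,"wx":0,"wy":0,"wz":0,"claw":0},
    {"tx":-0.1695,"ty":-0.1622,"tz":0,"wx":0,"wy":0,"wz":0,"claw":0}
  ]
}}

```text
clock: 17.05
tool_pos: [0.4476, 0.1999, 0.0386]
eef_rot: [0.44, 0.898, -0.002, -0.002]
force: [-1.4, -0.8, -1.4]
opening: 0.0188
finger_force: 59.4
```

Request:
{"name": "jog_arm", "arguments": {
  "motion": [
    {"tx":0,"ty":0,"tz":0.012,"wx":0,"wy":0,"wz":0,"claw":0},
    {"tx":0,"ty":0,"tz":0.024,"wx":0,"wy":0,"wz":0,"claw":0},
    {"tx":0,"ty":0,"tz":0.031,"wx":0,"wy":0,"wz":0,"claw":0},
    {"tx":0,"ty":0,"tz":0.0345,"wx":0,"wy":0,"wz":0,"claw":0},
    {"tx":0,"ty":0,"tz":0.0365,"wx":0,"wy":0,"wz":0,"claw":0},
    {"tx":0,"ty":0,"tz":0.0365,"wx":0,"wy":0,"wz":0,"claw":0},
    {"tx":0,"ty":0,"tz":0.0365,"wx":0,"wy":0,"wz":0,"claw":0}
  ]
}}

```text
clock: 17.63
tool_pos: [0.4501, 0.2005, 0.0063]
eef_rot: [0.44, 0.898, 0.0, 0.0]
force: [-0.6, -0.3, -1.4]
opening: 0.0185
finger_force: 59.5
```

Request:
{"name": "jog_arm", "arguments": {
  "motion": [
    {"tx":0,"ty":0,"tz":0.0005,"wx":0,"wy":0,"wz":0,"claw":0},
    {"tx":0,"ty":0,"tz":0.0005,"wx":0,"wy":0,"wz":0,"claw":0.4},
    {"tx":0,"ty":0,"tz":0.0005,"wx":0,"wy":0,"wz":0,"claw":0.7},
    {"tx":0,"ty":0,"tz":0.0005,"wx":0,"wy":0,"wz":0,"claw":1},
    {"tx":0,"ty":0,"tz":0.0005,"wx":0,"wy":0,"wz":0,"claw":1},
    {"tx":0,"ty":0,"tz":0.0005,"wx":0,"wy":0,"wz":0,"claw":1},
    {"tx":0,"ty":0,"tz":0.0005,"wx":0,"wy":0,"wz":0,"claw":1},
    {"tx":0,"ty":0,"tz":0.0005,"wx":0,"wy":0,"wz":0,"claw":1},
    {"tx":0,"ty":0,"tz":-0.02,"wx":0,"wy":0,"wz":0,"claw":1},
    {"tx":0,"ty":0,"tz":-0.05,"wx":0,"wy":0,"wz":0,"claw":1},
    {"tx":0,"ty":0,"tz":-0.085,"wx":0,"wy":0,"wz":0,"claw":1},
    {"tx":0,"ty":0,"tz":-0.12,"wx":0,"wy":0,"wz":0,"claw":1},
    {"tx":0,"ty":0,"tz":-0.15,"wx":0,"wy":0,"wz":0,"claw":1},
    {"tx":0,"ty":0,"tz":-0.15,"wx":0,"wy":0,"wz":0,"claw":1},
    {"tx":0,"ty":0,"tz":-0.15,"wx":0,"wy":0,"wz":0,"claw":1},
    {"tx":0,"ty":0,"tz":-0.15,"wx":0,"wy":0,"wz":0,"claw":1}
  ]
}}

```text
clock: 18.97
tool_pos: [0.4495, 0.2003, 0.1555]
eef_rot: [0.44, 0.898, -0.0, -0.0]
force: [-0.4, -0.4, -0.3]
opening: 0.0853
finger_force: 0.0
```

```bash
python3 - <<'E'
from h import *
st,w,P=wcloud();print(st["clock"],st["tool_pos"],st["opening"])
s=bread("scene");cv2.imwrite("pics/end.png",s["color"])
Q=P.reshape(-1,3);Q=Q[(Q[:,2]>.016)&(Q[:,2]<.05)&(np.linalg.norm(Q[:,:2]-[.44,.21],axis=1)<.1)];print("handle",len(Q),rect(Q),np.percentile(Q[:,2],[5,50,95]))
E
```

```text
18.9667 [0.44945377 0.20029056 0.15551352] 0.08528214256114704
scene bread mean [0.6409 0.2199 0.0622] circle [637.8 218.8] 75.1 tilt [ 0.001 -0.001]
handle 2235 (array([455.6, 218.8]), array([ 76.3, 151.1]), 72.5) [0.02258942 0.02416581 0.02540686]
```

View pics/end.png

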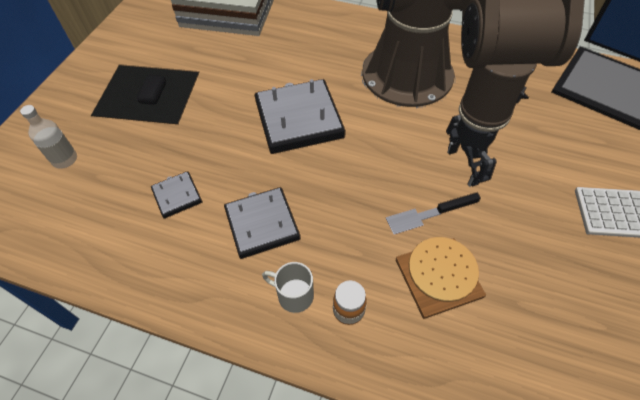

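The spatula lies flat at (430,213), the bread is level on the stand at (444,268), the mug and jar are unmoved, and the gripper is clear. Handing in.

```bash
python3 -c "
from cell import job
print(job.finish_job())"
```

```text
the job is handed in; nothing more can be done
None
```

The job is handed in: at the last look the bread lay flat on the stand's pegs within about 2 mm of centre, the spatula lay flat on the desk clear of it, the gripper was clear and the mug and jar had not moved; the hand-in returned no verdict.

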